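# Close the incubator air port with the damper plate

### The job

Close the open air port on the tiled shelf with the loose galvanized damper plate, by pushing with the fingertips: push the plate flat up against the long rail first, then slide it along the rail into the corner pocket that has the slotted port in its floor, until it sits fully home against both the rail and the end stop. The plate stays flat on the tiles (never pick it up), the other things on the shelf are left where they are, and the fingers are clear at the end.

Things in the scene. Friction and masses are not known exactly. Their poses are not given: they have to be found in the camera images.
- plate: Loose galvanized damper plate, a flat folded pan 50 mm (its x) by 70 mm (its y) by 14 mm high, about 0.2 kg, lying on the tiles. Origin at the centre of its underside. It starts near mid-rail but off it, its y within about 0.4 rad of the rail's. Home: 70 mm side along the rail, either end leading.
- track: Fixed aluminium track: a rail 360 mm long, 14 thick, 16 high, with a corner pocket at each end. Origin on the tiles at mid-rail, on the face the plate is pushed against. y runs along the rail; x points away from the robot, into the rail; the plate lies at -x. End stops 16 mm high: inner faces at y = +165 and -165 mm. Plate home: centre at x -25, y +130 or -130 mm.
- lip_pos (a point): Pocket at the track's +y end: middle of the foot of its lip's inner face, at x -55, y +150 mm in the track's frame. The lip faces the rail: 16 mm high, 12 mm thick (x -67 to -55), 30 mm long (y 135 to 165). The pocket is 55 mm wide, open above and towards mid-track; the rear 40 mm of a plate that is home stand out beyond the lip.
- lip_neg (a point): The same point of the like pocket at the track's -y end, at x -55, y -150 mm in the track's frame; same sizes.
- port: The open air port: a flush galvanized panel 46 by 60 mm with three dark slots, in the floor of one of the two pockets (which end varies). It is less than 1.5 mm high and does not hinder sliding. Origin at its centre on the tiles, which is where the plate's centre belongs.
- blank: The blanked port: the same flush panel without slots, four small screw heads, in the floor of the other pocket. Not to be covered. Origin at its centre on the tiles.
- sleeve: Bystander: loose white ceramic thermometer sleeve, an upright tube 30 mm across and 58 mm tall, behind the rail. Origin at the centre of its underside.
- bumper: Bystander: loose grey rubber bumper, a round block 42 mm across and 22 mm high, in front of the lip at the track's -y end. Origin at the centre of its underside.
- bumper2: Bystander: a second bumper like the first, in front of the lip at the track's +y end. Origin at the centre of its underside.
- red_handle: Bystander: loose red plastic door handle, a bar 18 mm thick and 158 mm long (its y) on two feet, 43 mm high, behind the rail. Origin under its middle, on the tiles.
- screwdriver: Bystander: screwdriver lying on the tiles to the right. Origin at its underside.
- jar: Bystander: loose jar with a lid, 64 mm across and 85 mm tall, upright on the left. Origin at the centre of its underside.
Not all that is in view belongs to the job. Of the things like the plate, leave any that is green or yellow; of the rest the larger one is meant.

How it is judged:
By the outcome, as a careful person would: the job done as asked, in the order asked, and still so for the second after the job is handed in, with the robot touching nothing.
It also fails if it takes over 64 s, if anything falls off the work surface, if the arm or the gripper's body presses on something with over 40 N, if the wrist force passes 120 N, or if a joint passes its speed limit or range.

### The arm

A 6-joint arm with a two-finger parallel gripper is mounted at the origin on the work surface. World frame = base frame: x ahead of the robot, y to its left, z up, the work surface at z = 0. Lengths are in mm, angles in degrees, forces in N, time in s.
With the tool pointing down it reaches from about 300 to 850 mm from the base axis. Payload 4.2 kg.
Tool frame: the origin (TCP) lies at the very end of the fingers, on their centre line; the grasp point (between the pads) lies 19 mm behind it; z points along the fingers, y is the direction in which the jaws open and shut (so a half turn about z gives the same grasp; the last joint's range is limited). The gripper opens to 91 mm and grips with 3 to 60 N. Pads are 32 mm wide; open, the fingers measure 118 mm over their backs; the gripper's body (76 mm by 178 mm) begins 60 mm behind the grasp point.
Start: joints at [-1.146, 18.312, 89.639, -0, 72.044, -1.146], TCP at [575.016, 0, 213.976] pointing down, gripper open.
Joint ranges: [-177.97, 177.97], [-48.28, 115.42], [12.27, 149.76], [-77.06, 257.06], [2.81, 150.46], [-146.56, 146.56]. Speed limits (degrees/s): [147.25, 147.25, 180, 180, 180, 180].

### API

Orientations are given as [roll, pitch, yaw] about the fixed x, y, z axes, in that order (R = Rz(yaw) Ry(pitch) Rx(roll)).
In Python, from workcell import env gives the robot as it stands. The module is installed in compiled form; this text tells all that it offers.
- The arm moves only by the tool arm_command, never from a script. Its argument "targets" is a list of rows, each a list of 5 numbers: the closure, from 0 (fully open) to 1 (shut), then the shift along the tool's x, y, z each as a share of 50 cm, from -1 to 1, then the turn about the tool's z as a share of pi/4 rad, from -1 to 1. A call has 1 to 8 rows; each row is the pose to reach, as a shift and turn from the pose measured when the call began, along the tool's axes at that moment; what a row does not reach only later rows make up. A row lasts 1/12 s, in which the tool goes at most 41.7 mm and 7.16 degrees, less where a joint would pass 70% of its speed; a pose out of reach is approached as far as the arm can. A call with a number of a shift or a turn outside -1 to 1 is refused whole. A call with a gripper value outside its range is refused whole. The fingers move at their own pace and stop on an object; "squeeze" is the grip in N (left out, the last holds). Time passes only in rows, so rows that repeat a pose let the fingers close. It gives the time, the measured TCP pose, the force and the opening at its end, in the units of the state.
- env.state(): the state, without advancing time (a new reading comes with each control period).
- env.grab_frame(name): name is "scene" or "side" or "wrist"; returns the picture (400x640x3 uint8, red, green, blue); there is no depth.
- env.camera_params(name): a dict with "camera_matrix" (3x3 intrinsics, pixels), "dist_coeffs" ([k1, k2, p1, p2, k3] as OpenCV has them; the pictures are not rectified), "R" (3x3) and "t" (3): a world point X has camera coordinates R X + t; the wrist camera has in their place "hand_eye" (4x4, takes a point from camera to tool coordinates, whose origin is the TCP and whose axes are the flange's). Camera axes: x right, y down, z forward; pixel columns grow to the right and rows downward; lengths in mm; the calibration is good to about 2 mm. A picture is of the moment at which its call begins: read the wrist's pose just before it. camera_params takes no time and is no camera call.
- env.job_done(): hands the job in, once; it reports no verdict.
The state is a dict: "time_s": time; "qpos": joint angles; "qvel": joint speeds; "effort": joint torques, N m; "ee_pos": TCP position; "ee_rot": TCP orientation; "force": force on the tool from outside, world axes, zero at the start; "torque": the same for the moment, N m; "gripper_width": finger opening in mm.
Only numpy, scipy, OpenCV 4.12 (cv2) and the standard library are available. Lean on these libraries where they do the work, as an engineer would, in place of code of your own. Each camera call takes 0.05 s, during which the arm holds its last target.

## Working session

There is one attempt and no reset: what is moved stays moved. The work goes in short steps, Python scripts to look and compute and a tool call to move; the robot and the scene stay as the last step left them, time stands still between calls to the robot, and variables do not carry over. Pictures are saved under pics/ and viewed, and the job is handed in when it is done.

Besides the shell and the picture viewer there is one more tool, called after "Request:" by a JSON object that holds its "api" and its "payload", one argument or row to a line. arm_command: Moves the arm, as the interface text tells. Shift numbers are shares of 50 cm and turn numbers shares of pi/4 rad, none past 1 either way. Its arguments: {"type":"object","properties":{"targets":{"type":"array"},"squeeze":{"type":"number"}},"required":["targets"]}

```bash
mkdir -p pics; ls; python3 - <<'E'
from workcell import env
import cv2
for n in ("scene","side","wrist"):
    print(env.state()["time_s"],env.state()["ee_pos"],env.state()["ee_rot"],env.state()["gripper_width"])
    cv2.imwrite(f"pics/{n}0.png",env.grab_frame(n)[:,:,::-1])
    print(n,env.camera_params(n))
E
```

```text
pics
0.0 [5.74496650e+02 2.82584183e-02 2.13116719e+02] [-1.79899810e+02 -1.83674139e-03  9.00023829e+01] 91.5773904278078
scene {'camera_matrix': array([[429.41381427,   0.        , 316.55807468],
       [  0.        , 429.41381427, 206.54541623],
       [  0.        ,   0.        ,   1.        ]]), 'dist_coeffs': array([0.03237804, 0.        , 0.        , 0.        , 0.        ]), 'R': array([[-0.52337803,  0.85182963, -0.02148734],
       [ 0.52872683,  0.30487653, -0.79214787],
       [-0.66822404, -0.42595372, -0.60995086]]), 't': array([ 298.47920843, -239.87042276, 1831.66631508])}
0.05 [5.74510970e+02 1.84516136e-02 2.13130728e+02] [-1.79898750e+02 -1.89512715e-03  9.00019948e+01] 90.99579664535061
side {'camera_matrix': array([[512.44541478,   0.        , 310.68096461],
       [  0.        , 512.44541478, 198.08158534],
       [  0.        ,   0.        ,   1.        ]]), 'dist_coeffs': array([-0.00353637,  0.        ,  0.        ,  0.        ,  0.        ]), 'R': array([[-0.92847703, -0.37098659,  0.01730184],
       [-0.27975136,  0.66797948, -0.68959596],
       [ 0.24427358, -0.64511423, -0.72398761]]), 't': array([ 456.91119121,  213.57272604, 1320.22732435])}
0.1 [5.74573116e+02 1.10054685e-03 2.13226508e+02] [-1.79912435e+02  2.68677515e-04  9.00015435e+01] 91.09704204016928
wrist {'camera_matrix': array([[287.43612257,   0.        , 314.99944576],
       [  0.        , 287.43612257, 194.11286647],
       [  0.        ,   0.        ,   1.        ]]), 'dist_coeffs': array([-0.01543867,  0.        ,  0.        ,  0.        ,  0.        ]), 'hand_eye': array([[ 1.28780400e-04, -9.66158550e-01, -2.57948910e-01,
         7.34331087e+01],
       [ 9.99999773e-01, -4.61685731e-05,  6.72173928e-04,
        -4.09075156e-01],
       [-6.61335721e-04, -2.57948938e-01,  9.66158325e-01,
        -1.70326575e+02],
       [ 0.00000000e+00,  0.00000000e+00,  0.00000000e+00,
         1.00000000e+00]])}
```

View pics/scene0.png

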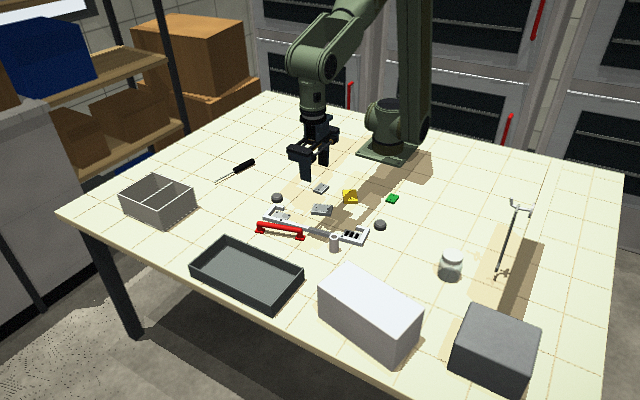

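View pics/side0.png

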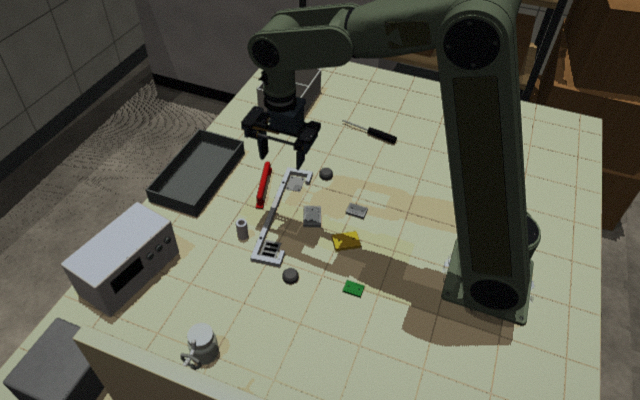

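View pics/wrist0.png

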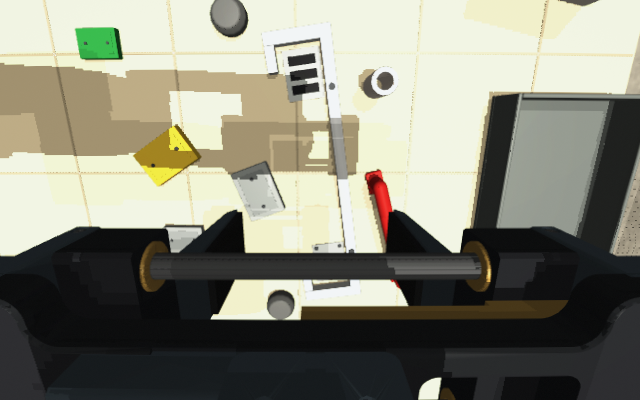

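```bash
cat > h.py <<'E'
import numpy as np,cv2
from workcell import env
from scipy.spatial.transform import Rotation as Rn
def pose():
    s=env.state(); return np.array(s["ee_pos"]),Rn.from_euler("xyz",s["ee_rot"],degrees=True).as_matrix()
def cast(name,px,z,P=None):
    c=env.camera_params(name)
    px=np.array(px,float).reshape(-1,1,2)
    n=cv2.undistortPoints(px,c["camera_matrix"],c["dist_coeffs"])[:,0]
    d=np.c_[n,np.ones(len(n))]
    if name=="wrist":
        p,R=P; H=c["hand_eye"]; o=R@H[:3,3]+p; D=d@(R@H[:3,:3]).T
    else:
        R=c["R"]; o=-R.T@c["t"]; D=d@R
    return o+D*((z-o[2])/D[:,2])[:,None]
def shot(name,fn):
    P=pose(); im=env.grab_frame(name)[:,:,::-1].copy(); cv2.imwrite(fn,im); return P,im
E
python3 - <<'E'
import cv2
im=cv2.imread("pics/wrist0.png")
cv2.imwrite("pics/c1.png",cv2.resize(im[10:310,130:400],None,fx=2.9,fy=2.0,interpolation=cv2.INTER_CUBIC) if 0 else cv2.resize(im[10:160,230:410],None,fx=4,fy=4,interpolation=cv2.INTER_CUBIC))
cv2.imwrite("pics/c2.png",cv2.resize(im[150:300,150:370],None,fx=3.6,fy=3.6,interpolation=cv2.INTER_CUBIC))
im=cv2.imread("pics/side0.png")
cv2.imwrite("pics/c3.png",cv2.resize(im[155:305,230:390],None,fx=4,fy=4,interpolation=cv2.INTER_CUBIC))
E
```

```text
(no output)
```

View pics/c1.png

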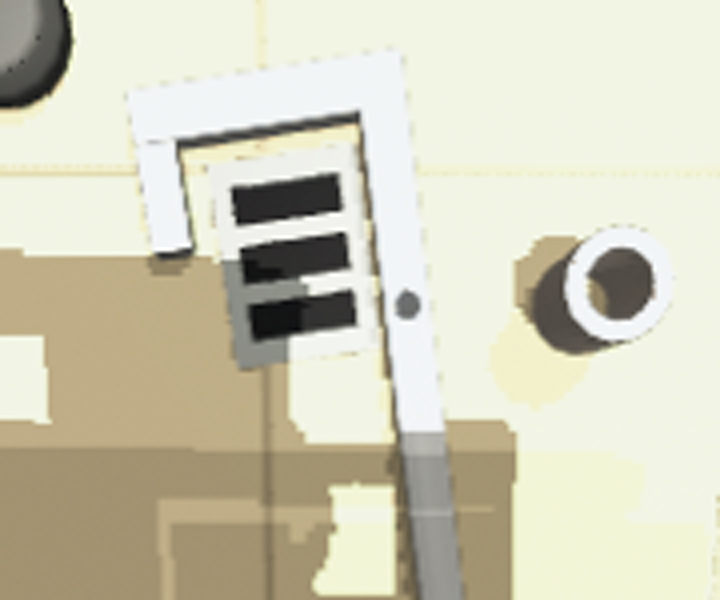

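View pics/c2.png

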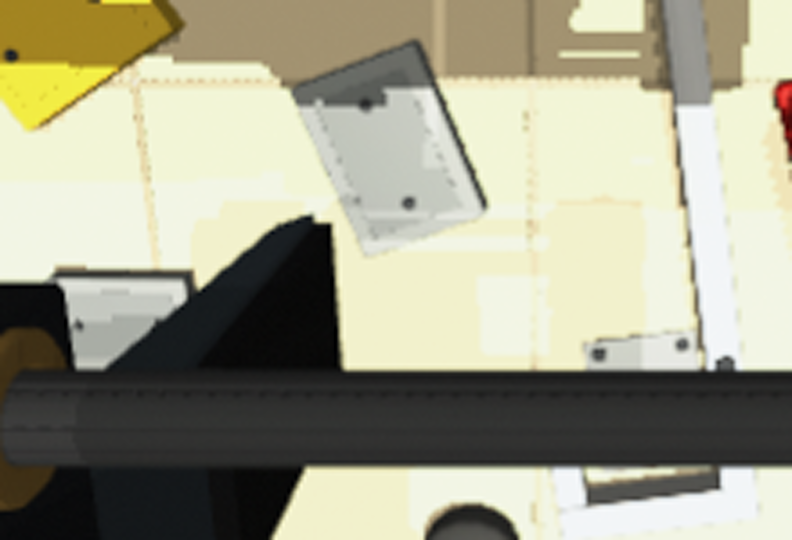

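View pics/c3.png

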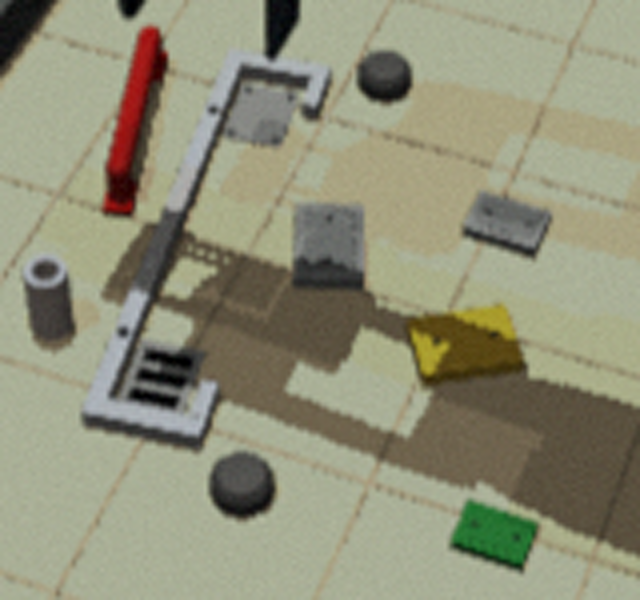

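```bash
python3 - <<'E'
from h import *
np.set_printoptions(precision=1,suppress=True)
P=(np.array([574.57,0,213.2]),Rn.from_euler("xyz",[-179.91,0,90],degrees=True).as_matrix())
r=cast("wrist",[(320,38.75),(330,120),(337.5,179.2),(343.6,241.7)],16,P);print("rail",r)
print("port slots", cast("wrist",[(230+px/4,10+py/4) for px,py in [(210,165),(355,148),(377,347),(240,367)]],0,P))
pl=cast("wrist",[(265,161.5),(231.4,175),(251.9,221.1),(284,208.3)],14,P);print("plate",pl,pl.mean(0))
s=lambda L,z:cast("side",[(230+x/4,155+y/4) for x,y in L],z)
print("side plate",(q:=s([(294,205),(363,206),(364,276),(293,276)],14)),q.mean(0))
print("side rail inner top",s([(246,68),(116,400)],16))
print("lip+ ",s([(213,388)],16),"bump2",s([(243,470)],22),"bump",s([(384,65)],22),"small",s([(510,218)],14))
print("sleeve",s([(46,268)],58))
E
```

```text
rail [[579.9 162.   16. ]
 [592.7  70.4  16. ]
 [603.5  -4.5  16. ]
 [613.7 -92.9  16. ]]
port slots [[534.3 152.    0. ]
 [578.6 156.7   0. ]
 [585.8  98.9   0. ]
 [542.2  92.8   0. ]]
plate [[509.5  18.4  14. ]
 [464.6   0.6  14. ]
 [487.9 -63.4  14. ]
 [532.3 -45.   14. ]] [498.6 -22.4  14. ]
side plate [[533.3 -46.8  14. ]
 [487.2 -65.   14. ]
 [462.9  -3.5  14. ]
 [508.4  15.5  14. ]] [497.9 -25.   14. ]
side rail inner top [[ 620.5 -162.6   16. ]
 [ 574.2  160.9   16. ]]
lip+  [[519.5 127.5  16. ]] bump2 [[473.4 184.2  22. ]] bump [[ 522.4 -200.6   22. ]] small [[386.  -94.7  14. ]]
sleeve [[649.1 107.5  58. ]]
```

Request:
{"api": "arm_command", "payload": {
  "targets": [
    [0.6,-0.063,-0.265,0.2,1],
    [0.6,-0.063,-0.265,0.2,1],
    [0.6,-0.063,-0.265,0.2,1],
    [0.6,-0.063,-0.265,0.2,1],
    [0.6,-0.063,-0.265,0.2,1],
    [0.6,-0.063,-0.265,0.2,1],
    [0.6,-0.063,-0.265,0.2,1],
    [0.6,-0.063,-0.265,0.2,1]
  ],
  "squeeze": 20
}}

```text
time_s: 0.82
ee_pos: [441.6, -31.6, 113.3]
ee_rot: [-179.9, 0.1, 45.0]
force: [0.5, 0.1, 0.1]
gripper_width: 40.9
```

Request:
{"api": "arm_command", "payload": {
  "targets": [
    [0.6,0,0,0,0.83],
    [0.6,0,0,0,0.83],
    [0.6,0,0,0,0.83],
    [0.6,0,0,0,0.83],
    [0.6,0,0,0,0.83],
    [0.6,0,0,0,0.83],
    [0.6,0,0,0,0.83]
  ]
}}

```text
time_s: 1.4
ee_pos: [441.7, -31.5, 113.3]
ee_rot: [-180.0, 0.1, 7.7]
force: [-0.2, 0.7, -0.3]
gripper_width: 36.7
```

```bash
python3 - <<'E'
from h import *
np.set_printoptions(precision=1,suppress=True)
P,im=shot("wrist","pics/w1.png");s=env.state();print(P[0],s["ee_rot"],s["time_s"],s["gripper_width"])
print("jar",cast("side",[(205,358),(200,345)],0))
E
```

```text
[441.7 -31.5 113.3] [-180.     0.1    7.7] 1.45 36.54510871548615
jar [[566.3 460.4   0. ]
 [593.  436.7   0. ]]
```

View pics/w1.png

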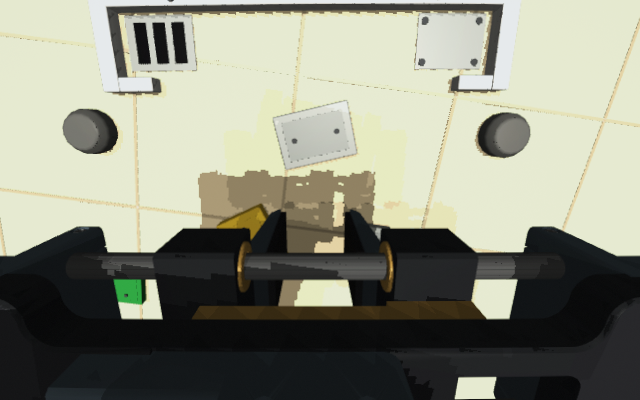

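```bash
python3 - <<'E'
from h import *
np.set_printoptions(precision=1,suppress=True)
im=cv2.imread("pics/w1.png");P=(np.array([441.7,-31.5,113.3]),Rn.from_euler("xyz",[180,.1,7.7],degrees=True).as_matrix())
cv2.imwrite("pics/c4.png",cv2.resize(im[0:190,80:520],None,fx=1.8,fy=3,interpolation=cv2.INTER_CUBIC))
a=np.deg2rad(7.8);O=np.array([599.5,-2]);T=np.array([[np.cos(a),np.sin(a)],[-np.sin(a),np.cos(a)]])
f=lambda L,z:(cast("wrist",L,z,P)[:,:2]-O)@T.T
print("plate top",f([(273,117),(348,101),(357,153),(285,168)],14))
print("yellow",f([(265,206),(218,225),(270,217)],14))
# rail inner edge rows
g=cv2.cvtColor(im,cv2.COLOR_BGR2GRAY)
for c in (150,230,310,400,470): print(c,g[0:16,c])
E
```

```text
plate top [[ -87.5   31. ]
 [ -73.8  -36.7]
 [-120.2  -46.4]
 [-134.3   21.4]]
yellow [[-172.    42.1]
 [-192.    90.3]
 [-183.5   37.7]]
150 [233 233 233 233 232 201  61  57  58  56  56  59  85 159 219 192]
230 [233 233 233 232 181  84  57  55  55  57  55  98 115 115 223 223]
310 [233 233 233 209  64  55  55  56  56  59  81 150 223 223 223 226]
400 [233 233 232 177  83  56  57  58  57  57  98 115 222 223 224 230]
470 [233 233 231 201  74  57  56  57  56  59  86 115 158 198 196 211]
```

View pics/c4.png

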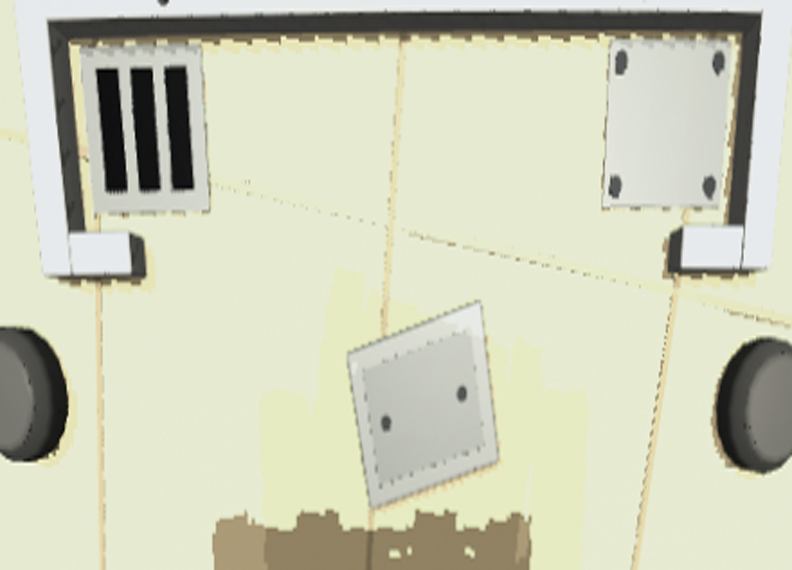

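Request:
{"api": "arm_command", "payload": {
  "targets": [
    [0.6,0,0,0.08,0],
    [0.6,0,0,0.16,0],
    [0.6,0,0,0.2,0],
    [0.6,0,0,0.216,0],
    [0.6,0,0,0.216,0],
    [0.6,0,0,0.216,0]
  ]
}}

```text
time_s: 1.95
ee_pos: [442.3, -31.6, 5.8]
ee_rot: [-180.0, 0.1, 7.8]
force: [0.3, 0.9, 0.0]
gripper_width: 36.5
```

```bash
python3 - <<'E'
from h import *
np.set_printoptions(precision=1,suppress=True)
P=(np.array([441.7,-31.5,113.3]),Rn.from_euler("xyz",[180,.1,7.7],degrees=True).as_matrix())
p=cast("wrist",[(150,5.3),(230,4.6),(310,3.5),(400,3.7),(470,4.6)],16,P);print(p)
c=np.polyfit(p[:,1],p[:,0],1);print(np.rad2deg(np.arctan(-c[0])),np.polyval(c,-2))
P,im=shot("wrist","pics/w2.png")
E
```

```text
[[ 584.5  126.5   16. ]
 [ 593.4   60.6   16. ]
 [ 602.8   -4.7   16. ]
 [ 612.8  -78.2   16. ]
 [ 620.3 -135.7   16. ]]
7.808351426651679 602.1849415834151
```

View pics/w2.png

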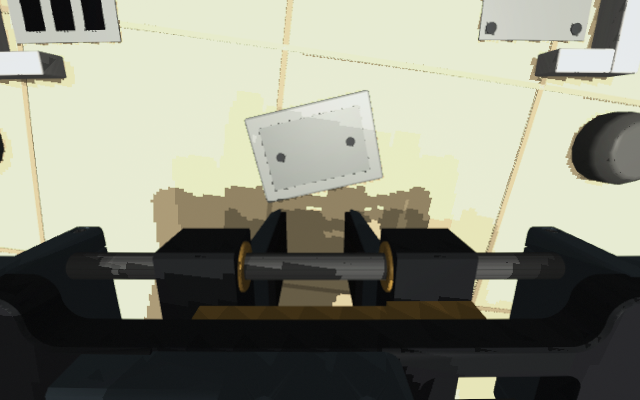

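Request:
{"api": "arm_command", "payload": {
  "targets": [
    [0.6,0.01,0,0,0],
    [0.6,0.02,0,0,0],
    [0.6,0.03,0,0,0],
    [0.6,0.04,0,0,0],
    [0.6,0.05,0,0,0],
    [0.6,0.06,0,0,0],
    [0.6,0.07,0,0,0],
    [0.6,0.08,0,0,0]
  ]
}}

```text
time_s: 2.67
ee_pos: [482.5, -26.2, 6.4]
ee_rot: [180.0, 0.0, 7.8]
force: [-2.8, -0.9, 3.6]
gripper_width: 36.4
```

Request:
{"api": "arm_command", "payload": {
  "targets": [
    [0.6,0.01,0,0,0],
    [0.6,0.02,0,0,0],
    [0.6,0.03,0,0,0],
    [0.6,0.04,0,0,0],
    [0.6,0.05,0,0,0],
    [0.6,0.06,0,0,0],
    [0.6,0.07,0,0,0],
    [0.6,0.07,0,0,0]
  ]
}}

```text
time_s: 3.33
ee_pos: [519.3, -21.4, 6.4]
ee_rot: [180.0, -0.2, 7.8]
force: [0.0, -0.0, -0.6]
gripper_width: 36.4
```

```bash
python3 - <<'E'
from h import *
P,im=shot("wrist","pics/w3.png")
E
```

```text
(no output)
```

View pics/w3.png

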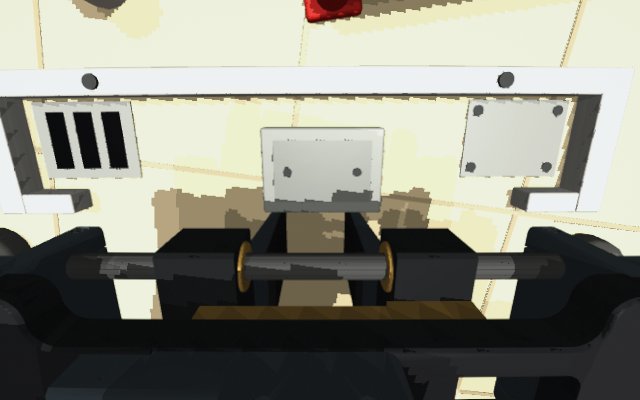

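Request:
{"api": "arm_command", "payload": {
  "targets": [
    [0.6,0.008,0,0,0],
    [0.6,0.016,0,0,0],
    [0.6,0.024,0,0,0],
    [0.6,0.028,0,0,0],
    [0.6,0.028,0,0,0]
  ]
}}

```text
time_s: 3.8
ee_pos: [533.8, -19.5, 6.5]
ee_rot: [180.0, -0.2, 7.8]
force: [0.5, 0.5, -0.5]
gripper_width: 36.2
```

Request:
{"api": "arm_command", "payload": {
  "targets": [
    [0.6,0.003,0,0,0],
    [0.6,0.006,0,0,0],
    [0.6,0.006,0,0,0]
  ]
}}

```text
time_s: 4.05
ee_pos: [536.8, -19.1, 6.5]
ee_rot: [180.0, -0.2, 7.8]
force: [-1.8, 0.7, 0.3]
gripper_width: 36.6
```

```bash
python3 - <<'E'
from h import *
P,im=shot("wrist","pics/w4.png");print(env.state()["force"])
E
```

```text
[-1.80333807  0.49398366  0.06134775]
```

View pics/w4.png

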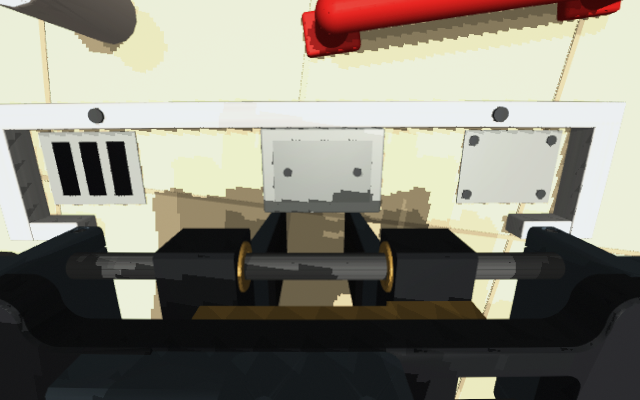

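Nearly touching: the plate's front edge is at row 128 and the rail's inner edge at about 127. I'll press until the force rises.

Request:
{"api": "arm_command", "payload": {
  "targets": [
    [0.6,0.002,0,0,0],
    [0.6,0.004,0,0,0],
    [0.6,0.004,0,0,0]
  ]
}}

```text
time_s: 4.35
ee_pos: [536.8, -19.0, 6.5]
ee_rot: [180.0, 0.0, 7.8]
force: [-6.4, -1.7, 4.2]
gripper_width: 36.5
```

Request:
{"api": "arm_command", "payload": {
  "targets": [
    [0.6,0.002,0,0,0],
    [0.6,0.004,0,0,0],
    [0.6,0.004,0,0,0]
  ]
}}

```text
time_s: 4.6
ee_pos: [536.8, -19.0, 6.4]
ee_rot: [180.0, 0.3, 7.8]
force: [-6.4, -2.2, 4.8]
gripper_width: 36.3
```

Request:
{"api": "arm_command", "payload": {
  "targets": [
    [0.6,0.004,0,0,0],
    [0.6,0.008,0,0,0],
    [0.6,0.008,0,0,0],
    [0.6,0.008,0,0,0]
  ]
}}

```text
time_s: 4.93
ee_pos: [536.8, -18.9, 6.2]
ee_rot: [-180.0, 0.8, 7.8]
force: [-10.6, -4.1, 8.1]
gripper_width: 36.7
```

```bash
python3 - <<'E'
from h import *
P,im=shot("wrist","pics/w5.png");print(env.state()["force"],env.state()["ee_pos"])
cv2.imwrite("pics/c5.png",cv2.resize(im[90:220,220:420],None,fx=4,fy=4,interpolation=cv2.INTER_CUBIC))
E
```

```text
[-9.61348157 -2.15140167  8.24765664] [536.81161524 -18.91186033   6.2549019 ]
```

View pics/c5.png

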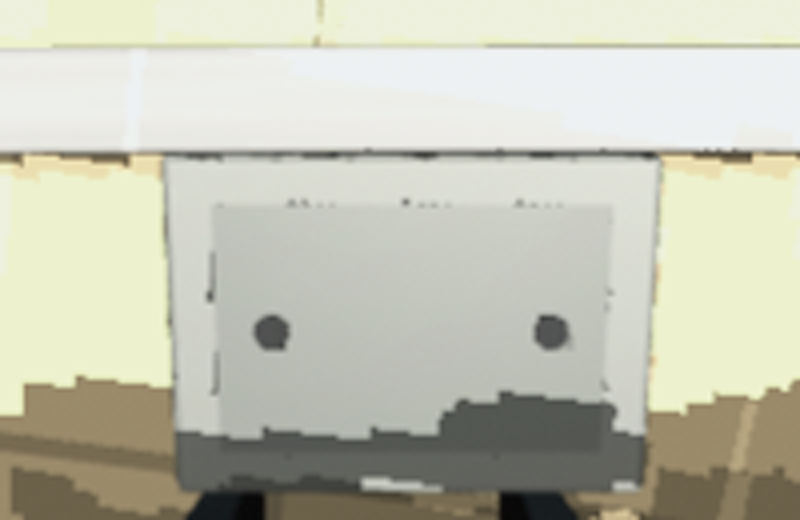

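Request:
{"api": "arm_command", "payload": {
  "targets": [
    [0.6,-0.05,0,0,0],
    [0.6,-0.05,0,0,0],
    [0.6,-0.05,0,-0.08,0],
    [0.6,-0.05,0,-0.08,0],
    [1,0.0,0.136,-0.08,0],
    [1,0.075,0.136,-0.08,0],
    [1,0.075,0.136,-0.08,0],
    [1,0.075,0.136,-0.08,0]
  ]
}}

```text
time_s: 5.65
ee_pos: [589.3, -83.0, 46.3]
ee_rot: [179.9, 0.3, 7.7]
force: [0.3, -0.6, 0.2]
gripper_width: 12.7
```

Request:
{"api": "arm_command", "payload": {
  "targets": [
    [1,0,0,0,0],
    [1,0,0,0,0],
    [1,0,0,0,0]
  ]
}}

```text
time_s: 5.9
ee_pos: [588.5, -82.4, 46.2]
ee_rot: [179.9, 0.3, 7.8]
force: [-0.1, 0.3, 0.0]
gripper_width: 0.3
```

```bash
python3 - <<'E'
from h import *
np.set_printoptions(precision=1,suppress=True)
P,im=shot("wrist","pics/w6.png")
a=np.deg2rad(7.8);O=np.array([600.5,-2]);T=np.array([[np.cos(a),np.sin(a)],[-np.sin(a),np.cos(a)]])
print(T@(P[0][:2]-O),env.state()["ee_rot"])
E
```

```text
[-22.8 -78. ] [179.9   0.3   7.8]
```

View pics/w6.png

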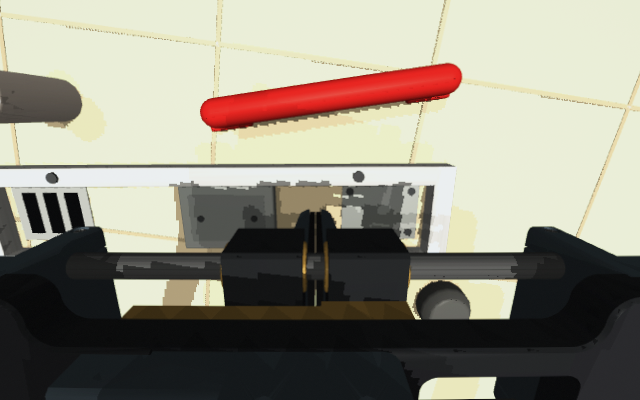

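Request:
{"api": "arm_command", "payload": {
  "targets": [
    [1,-0.01,0,0,0],
    [1,-0.01,0,0.04,0],
    [1,-0.01,0,0.08,0],
    [1,-0.01,0,0.08,0],
    [1,-0.01,0,0.08,0]
  ]
}}

```text
time_s: 6.37
ee_pos: [581.7, -82.7, 5.8]
ee_rot: [179.9, 0.5, 7.8]
force: [-0.5, -0.4, 0.1]
gripper_width: 0.5
```

```bash
python3 - <<'E'
from h import *
np.set_printoptions(precision=1,suppress=True)
P,im=shot("wrist","pics/w7.png")
P,im=shot("side","pics/s7.png")
cv2.imwrite("pics/s7c.png",cv2.resize(im[155:305,230:390],None,fx=4,fy=4,interpolation=cv2.INTER_CUBIC))
E
```

```text
(no output)
```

View pics/w7.png

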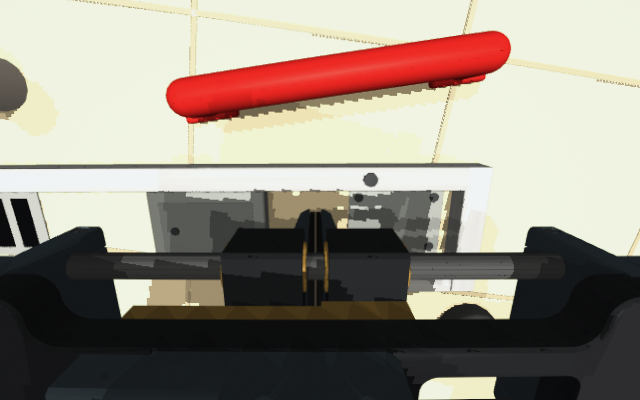

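View pics/s7c.png

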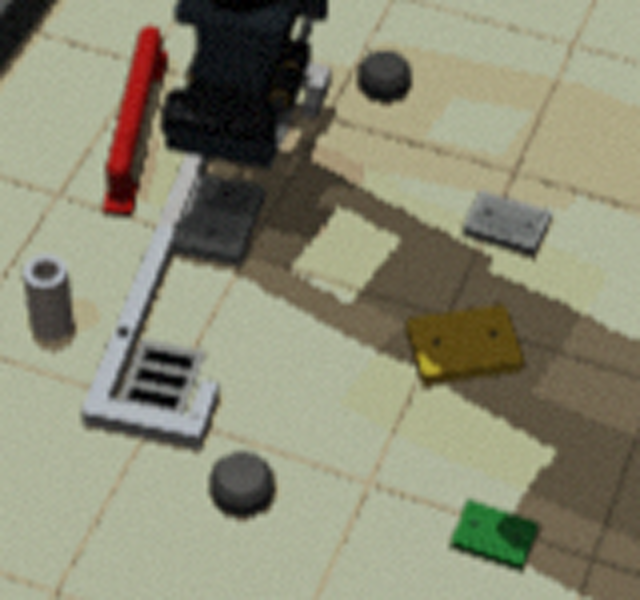

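Request:
{"api": "arm_command", "payload": {
  "targets": [
    [1,0,-0.012,0,0],
    [1,0,-0.024,0,0],
    [1,0,-0.036,0,0],
    [1,0,-0.048,0,0],
    [1,0,-0.06,0,0],
    [1,0,-0.072,0,0],
    [1,0,-0.084,0,0],
    [1,0,-0.096,0,0]
  ]
}}

```text
time_s: 7.13
ee_pos: [577.5, -35.8, 7.9]
ee_rot: [179.8, 0.2, 7.8]
force: [-0.4, -5.1, 5.9]
gripper_width: 0.1
```

Request:
{"api": "arm_command", "payload": {
  "targets": [
    [1,0,-0.012,0,0],
    [1,0,-0.024,0,0],
    [1,0,-0.036,0,0],
    [1,0,-0.048,0,0],
    [1,0,-0.06,0,0],
    [1,0,-0.072,0,0],
    [1,0,-0.084,0,0],
    [1,0,-0.084,0,0]
  ]
}}

```text
time_s: 7.8
ee_pos: [571.5, 7.2, 7.7]
ee_rot: [179.8, 0.2, 7.8]
force: [0.1, -1.2, 1.0]
gripper_width: 0.4
```

```bash
python3 - <<'E'
from h import *
np.set_printoptions(precision=1,suppress=True)
P,im=shot("wrist","pics/w8.png")
P,im=shot("side","pics/s8.png")
cv2.imwrite("pics/s8c.png",cv2.resize(im[155:305,230:390],None,fx=4,fy=4,interpolation=cv2.INTER_CUBIC))
E
```

```text
(no output)
```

View pics/w8.png

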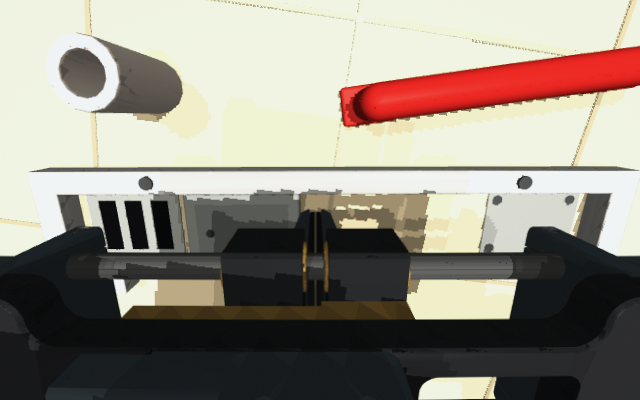

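View pics/s8c.png

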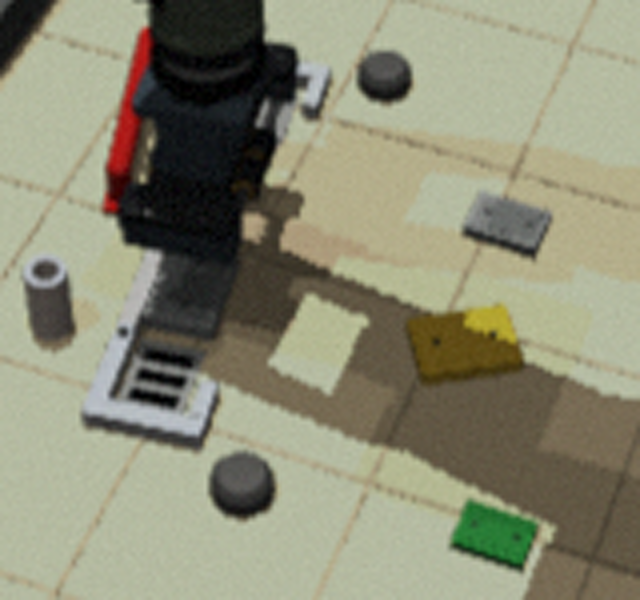

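Request:
{"api": "arm_command", "payload": {
  "targets": [
    [1,0,-0.012,0.003,0],
    [1,0,-0.024,0.003,0],
    [1,0,-0.036,0.003,0],
    [1,0,-0.048,0.003,0],
    [1,0,-0.06,0.003,0],
    [1,0,-0.072,0.003,0],
    [1,0,-0.084,0.003,0],
    [1,0,-0.09,0.003,0]
  ]
}}

```text
time_s: 8.57
ee_pos: [565.2, 52.4, 5.8]
ee_rot: [179.9, 0.2, 7.8]
force: [-0.5, -2.8, 1.8]
gripper_width: 0.6
```

```bash
python3 - <<'E'
from h import *
P,im=shot("wrist","pics/w9.png")
P,im=shot("side","pics/s9.png")
cv2.imwrite("pics/s9c.png",cv2.resize(im[205:285,240:320],None,fx=7,fy=7,interpolation=cv2.INTER_CUBIC))
E
```

```text
(no output)
```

View pics/w9.png

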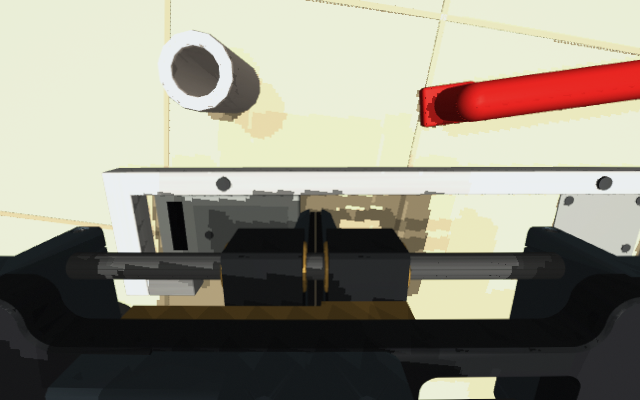

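View pics/s9c.png

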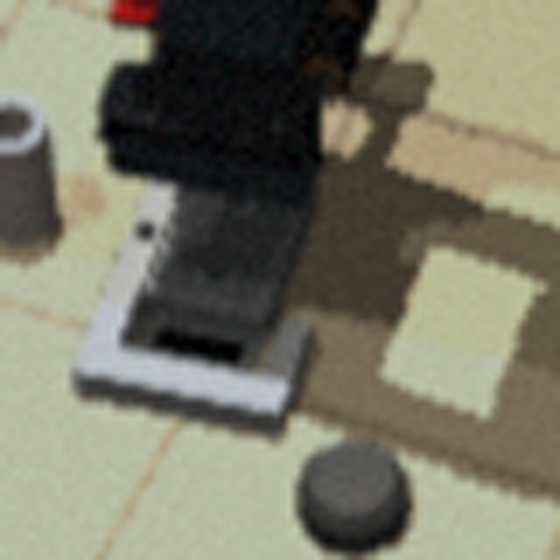

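Request:
{"api": "arm_command", "payload": {
  "targets": [
    [1,0,-0.01,0,0],
    [1,0,-0.02,0,0],
    [1,0,-0.03,0,0],
    [1,0,-0.036,0,0],
    [1,0,-0.036,0,0]
  ]
}}

```text
time_s: 9.08
ee_pos: [562.3, 71.3, 5.5]
ee_rot: [179.9, 0.3, 7.8]
force: [0.6, -0.1, -0.1]
gripper_width: 0.3
```

Request:
{"api": "arm_command", "payload": {
  "targets": [
    [1,0,-0.004,0,0],
    [1,0,-0.008,0,0],
    [1,0,-0.008,0,0]
  ]
}}

```text
time_s: 9.33
ee_pos: [561.6, 75.6, 5.4]
ee_rot: [180.0, 0.3, 7.8]
force: [-0.7, -0.4, -0.0]
gripper_width: 0.5
```

Request:
{"api": "arm_command", "payload": {
  "targets": [
    [1,0,-0.004,0,0],
    [1,0,-0.008,0,0],
    [1,0,-0.008,0,0]
  ]
}}

```text
time_s: 9.58
ee_pos: [561.0, 79.8, 5.4]
ee_rot: [180.0, 0.3, 7.8]
force: [0.1, -1.7, 0.7]
gripper_width: 1.0
```

Request:
{"api": "arm_command", "payload": {
  "targets": [
    [1,0,-0.004,0,0],
    [1,0,-0.008,0,0],
    [1,0,-0.008,0,0]
  ]
}}

```text
time_s: 9.83
ee_pos: [561.3, 80.2, 5.5]
ee_rot: [179.6, 0.3, 8.1]
force: [1.6, -14.7, 0.3]
gripper_width: 0.6
```

```bash
python3 - <<'E'
from h import *
P,im=shot("wrist","pics/w10.png")
cv2.imwrite("pics/w10c.png",cv2.resize(im[140:310,120:330],None,fx=3.5,fy=3.5,interpolation=cv2.INTER_CUBIC))
P,im=shot("side","pics/s10.png");print(env.state()["force"])
cv2.imwrite("pics/s10c.png",cv2.resize(im[205:285,240:320],None,fx=7,fy=7,interpolation=cv2.INTER_CUBIC))
E
```

```text
[  2.05278885 -15.20352444   0.61255215]
```

View pics/w10c.png

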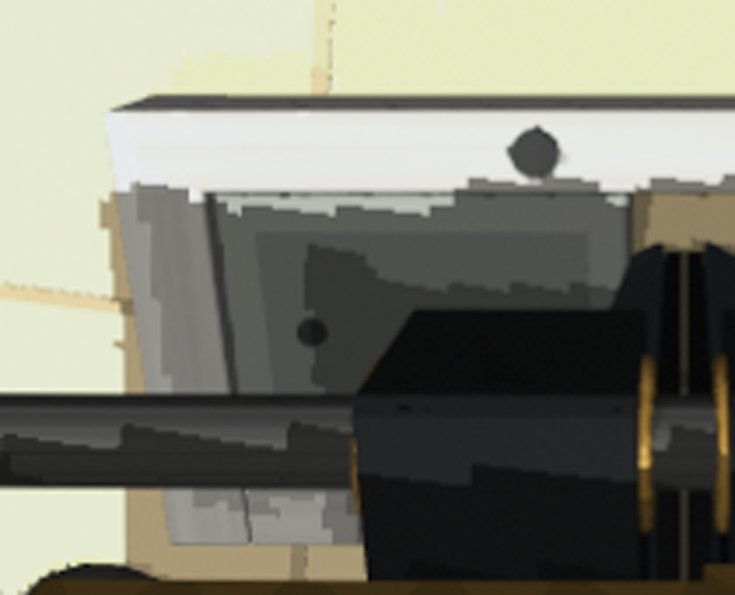

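View pics/s10c.png

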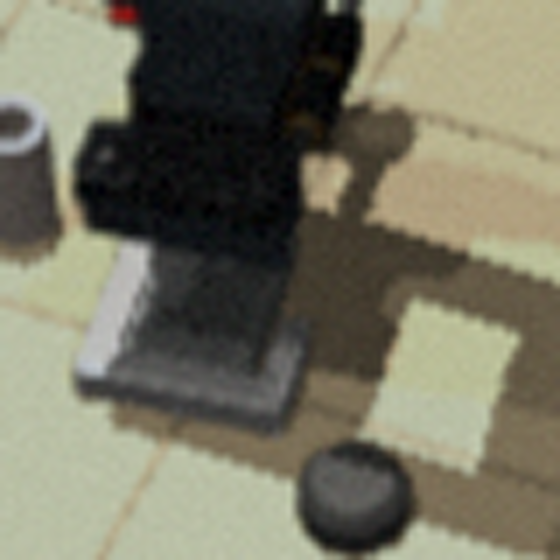

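Request:
{"api": "arm_command", "payload": {
  "targets": [
    [1,0,-0.006,0,0],
    [1,0,-0.012,0,0],
    [1,0,-0.012,0,0]
  ]
}}

```text
time_s: 10.18
ee_pos: [561.3, 80.2, 5.6]
ee_rot: [179.0, 0.3, 8.3]
force: [3.2, -24.1, 1.5]
gripper_width: 0.6
```

Request:
{"api": "arm_command", "payload": {
  "targets": [
    [1,0,0.03,0,0],
    [1,0,0.06,0,0],
    [1,0,0.06,-0.08,0],
    [1,0,0.06,-0.16,0],
    [1,-0.2,0,-0.2,0],
    [1,-0.2,0,-0.2,0],
    [1,-0.2,0,-0.2,0],
    [1,-0.2,0,-0.2,0]
  ]
}}

```text
time_s: 10.85
ee_pos: [457.3, 68.1, 106.5]
ee_rot: [179.1, 0.5, 8.3]
force: [-0.7, 0.6, -1.4]
gripper_width: 0.8
```

```bash
python3 - <<'E'
from h import *
P,im=shot("wrist","pics/w11.png");print(P[0])
P,im=shot("side","pics/s11.png")
cv2.imwrite("pics/s11c.png",cv2.resize(im[155:305,230:390],None,fx=4,fy=4,interpolation=cv2.INTER_CUBIC))
E
```

```text
[457.26011239  68.12090145 106.53096625]
```

View pics/w11.png

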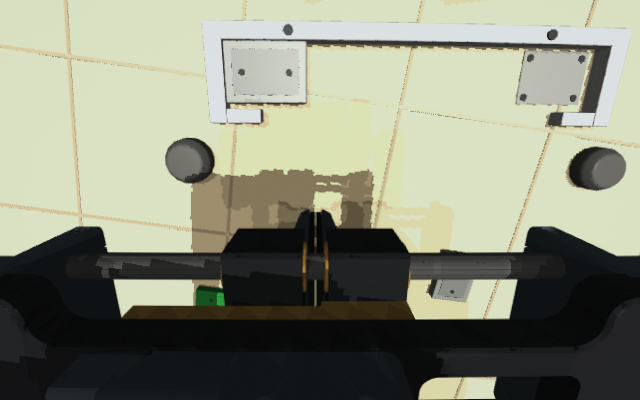

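View pics/s11c.png

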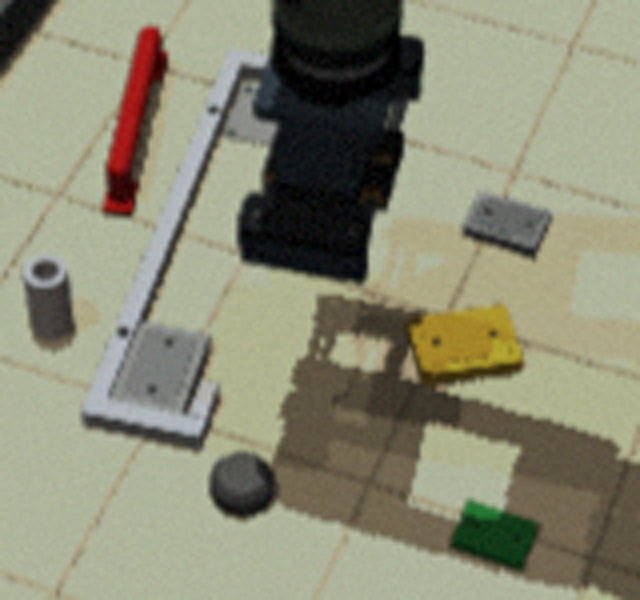

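```bash
python3 - <<'E'
from h import *
im=cv2.imread("pics/w11.png")
cv2.imwrite("pics/w11c.png",cv2.resize(im[15:130,195:325],None,fx=5,fy=5,interpolation=cv2.INTER_CUBIC))
np.set_printoptions(precision=1,suppress=True)
P=(np.array([457.3,68.1,106.5]),Rn.from_euler("xyz",[179.1,.5,8.3],degrees=True).as_matrix())
E
```

```text
(no output)
```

View pics/w11c.png

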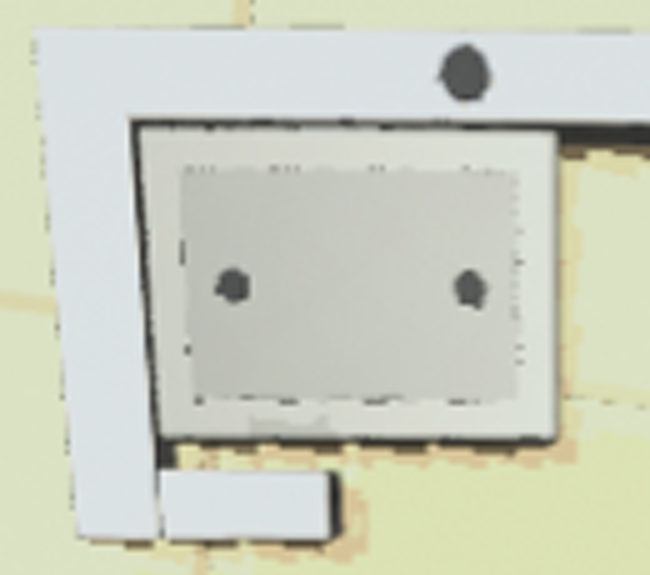

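Request:
{"api": "arm_command", "payload": {
  "targets": [
    [1,0.09,-0.04,0,0.012],
    [1,0.09,-0.04,0.05,0.012],
    [1,0.09,-0.04,0.13,0.012],
    [1,0.09,-0.04,0.18,0.012],
    [1,0.09,-0.04,0.2,0.012],
    [1,0.09,-0.04,0.2,0.012],
    [1,0.09,-0.04,0.2,0.012]
  ]
}}

```text
time_s: 11.53
ee_pos: [505.2, 92.7, 6.0]
ee_rot: [179.1, 0.1, 7.8]
force: [0.7, -0.5, 0.4]
gripper_width: 0.3
```

```bash
python3 - <<'E'
from h import *
np.set_printoptions(precision=1,suppress=True)
P,im=shot("wrist","pics/w12.png")
a=np.deg2rad(7.8);O=np.array([600.5,-2]);T=np.array([[np.cos(a),np.sin(a)],[-np.sin(a),np.cos(a)]])
print(T@(P[0][:2]-O),env.state()["ee_rot"])
E
```

```text
[-81.6 106.8] [179.1   0.    7.8]
```

View pics/w12.png

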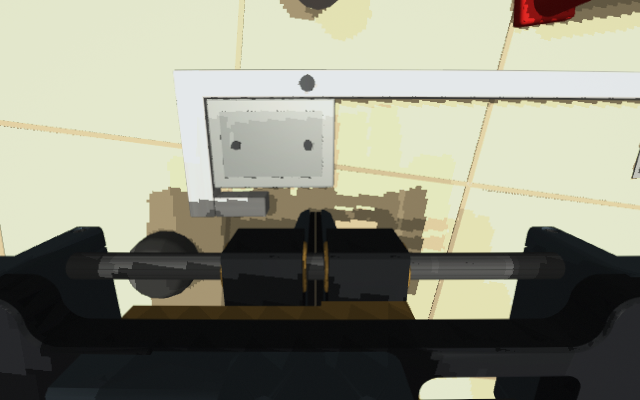

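Request:
{"api": "arm_command", "payload": {
  "targets": [
    [1,0.0,-0.008,0,0],
    [1,0.01,-0.008,0,0],
    [1,0.02,-0.008,0,0],
    [1,0.028,-0.008,0,0],
    [1,0.028,-0.008,0,0]
  ]
}}

```text
time_s: 12.0
ee_pos: [520.0, 98.9, 7.4]
ee_rot: [179.1, -0.0, 7.8]
force: [0.5, -0.5, 0.0]
gripper_width: 0.7
```

Request:
{"api": "arm_command", "payload": {
  "targets": [
    [1,0.004,0,0,0],
    [1,0.008,0,0,0],
    [1,0.008,0,0,0]
  ]
}}

```text
time_s: 12.25
ee_pos: [520.4, 98.9, 7.1]
ee_rot: [179.1, 0.4, 7.8]
force: [-7.1, -0.9, 6.0]
gripper_width: 0.1
```

Request:
{"api": "arm_command", "payload": {
  "targets": [
    [1,0.008,0,0.002,0],
    [1,0.012,0,0.002,0],
    [1,0.014,0,0.002,0],
    [1,0.014,0,0.002,0]
  ]
}}

```text
time_s: 12.58
ee_pos: [520.4, 98.7, 5.5]
ee_rot: [179.1, 1.3, 7.7]
force: [-14.0, -1.3, 11.1]
gripper_width: 0.3
```

Request:
{"api": "arm_command", "payload": {
  "targets": [
    [1,-0.04,0,0,0],
    [1,-0.08,0,0,0],
    [1,-0.1,0,-0.08,0],
    [1,-0.15,0.05,-0.16,0],
    [1,-0.14,0.05,-0.2,0],
    [1,-0.14,0.05,-0.2,0],
    [1,-0.14,0.05,-0.2,0]
  ]
}}

```text
time_s: 13.17
ee_pos: [458.0, 66.4, 109.2]
ee_rot: [179.1, 1.0, 7.7]
force: [0.9, 0.1, -0.1]
gripper_width: 0.3
```

```bash
python3 - <<'E'
from h import *
P,im=shot("wrist","pics/w13.png");print(P[0])
cv2.imwrite("pics/w13c.png",cv2.resize(im[15:130,175:325],None,fx=5,fy=5,interpolation=cv2.INTER_CUBIC))
E
```

```text
[458.03806548  66.41600585 109.19281605]
```

View pics/w13c.png

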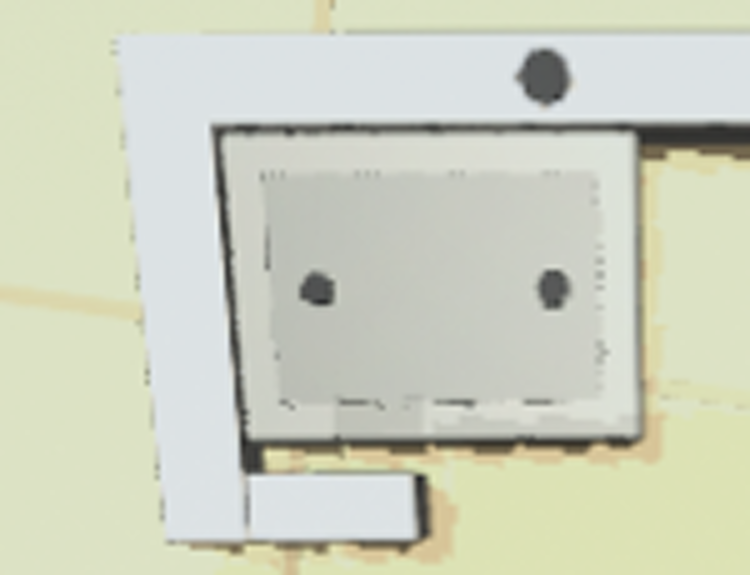

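Request:
{"api": "arm_command", "payload": {
  "targets": [
    [1,0.08,0.056,0,0],
    [1,0.16,0.056,0,0],
    [1,0.22,0.056,0.03,0],
    [1,0.22,0.056,0.08,0],
    [1,0.22,0.056,0.14,0],
    [1,0.22,0.056,0.19,0],
    [1,0.22,0.056,0.206,0],
    [1,0.22,0.056,0.206,0]
  ]
}}

```text
time_s: 13.88
ee_pos: [566.1, 51.7, 1.2]
ee_rot: [179.1, 1.5, 7.7]
force: [0.8, 0.7, 0.1]
gripper_width: 0.8
```

```bash
python3 - <<'E'
from h import *
np.set_printoptions(precision=1,suppress=True)
P,im=shot("wrist","pics/w14.png")
a=np.deg2rad(7.8);O=np.array([600.5,-2]);T=np.array([[np.cos(a),np.sin(a)],[-np.sin(a),np.cos(a)]])
print(P[0],T@(P[0][:2]-O),env.state()["ee_rot"],env.state()["force"])
E
```

```text
[566.1  51.7   1.2] [-26.8  57.9] [179.1   1.4   7.7] [ 0.3 -0.6 -1. ]
```

Request:
{"api": "arm_command", "payload": {
  "targets": [
    [1,0.008,0,-0.007,0],
    [1,0.008,-0.012,-0.007,0],
    [1,0.008,-0.024,-0.007,0],
    [1,0.008,-0.036,-0.007,0],
    [1,0.008,-0.044,-0.007,0],
    [1,0.008,-0.048,-0.007,0],
    [1,0.008,-0.052,-0.007,0],
    [1,0.008,-0.052,-0.007,0]
  ]
}}

```text
time_s: 14.6
ee_pos: [567.2, 78.6, 4.5]
ee_rot: [179.1, 1.4, 7.8]
force: [-0.3, -0.3, 0.6]
gripper_width: 0.3
```

Request:
{"api": "arm_command", "payload": {
  "targets": [
    [1,0,-0.004,0,0],
    [1,0,-0.008,0,0],
    [1,0,-0.008,0,0]
  ]
}}

```text
time_s: 14.85
ee_pos: [566.9, 80.6, 4.5]
ee_rot: [178.9, 1.4, 7.9]
force: [1.4, -6.9, 1.1]
gripper_width: 0.5
```

Request:
{"api": "arm_command", "payload": {
  "targets": [
    [1,0,-0.005,0,0],
    [1,0,-0.01,0,0],
    [1,0,-0.01,0,0]
  ]
}}

```text
time_s: 15.1
ee_pos: [566.9, 80.7, 4.6]
ee_rot: [178.4, 1.4, 8.1]
force: [2.6, -17.5, 0.2]
gripper_width: 0.6
```

Request:
{"api": "arm_command", "payload": {
  "targets": [
    [1,0,0.03,0,0],
    [1,0,0.06,0,0],
    [1,0,0.06,-0.08,0],
    [1,0,0.06,-0.16,0],
    [1,-0.2,0,-0.2,0],
    [1,-0.2,0,-0.2,0],
    [1,-0.2,0,-0.2,0],
    [1,-0.2,0,-0.2,0]
  ]
}}

```text
time_s: 15.77
ee_pos: [465.1, 69.9, 107.9]
ee_rot: [178.4, 1.6, 8.1]
force: [-0.3, -0.2, -0.3]
gripper_width: 0.5
```

```bash
python3 - <<'E'
from h import *
P,im=shot("wrist","pics/w15.png");print(P[0])
cv2.imwrite("pics/w15c.png",cv2.resize(im[5:130,175:325],None,fx=4.8,fy=4.8,interpolation=cv2.INTER_CUBIC))
shot("side","pics/s15.png")
E
```

```text
[465.10225013  69.89924725 107.89126684]
```

View pics/w15c.png

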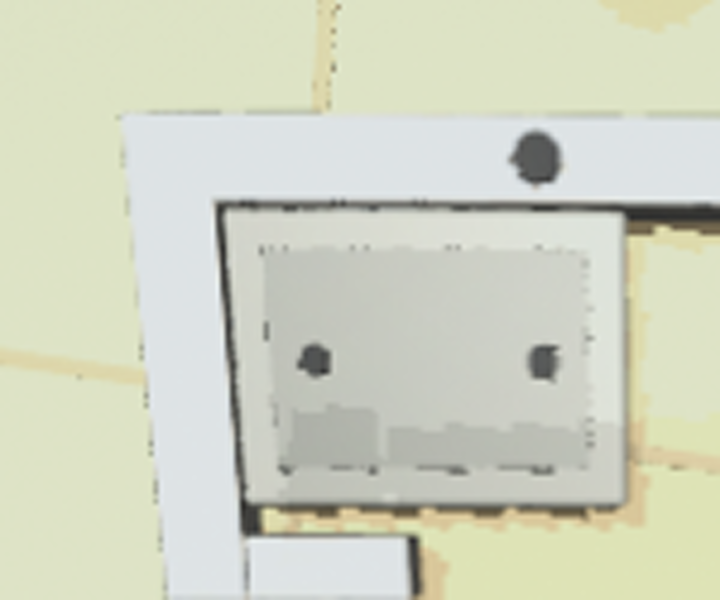

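View pics/s15.png

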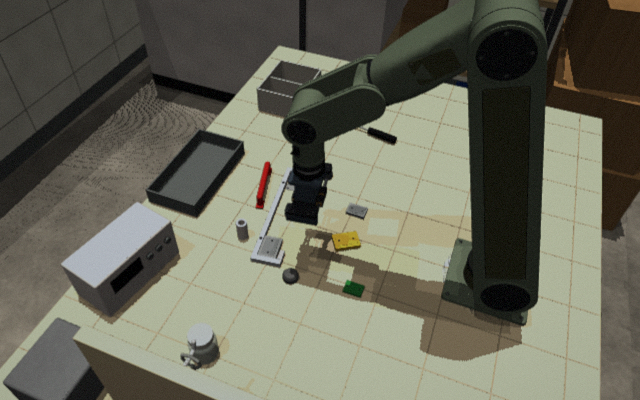

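```bash
python3 - <<'E'
from workcell import env
print(env.job_done(),env.state()["time_s"])
E
```

```text
the job is handed in; nothing more can be done
the job is handed in; nothing more can be done
```

The galvanized plate now sits in the +y corner pocket over the slotted port, against both the rail and the end stop. I handed the job in at about 16 s on the robot clock.

- **First pushes:** I pushed the plate flat against the rail with the two spread fingertips. Then, with the fingers shut, I slid it along the rail until the end stop took about 24 N.
- **Correction:** The close-up after that showed the plate's rear end standing about 1 mm off the rail. I pressed it back to the rail and pushed it once more, gently, to the stop (about 17 N).
- **Last close-up:** At most an estimated 0.5 mm shows at either face. That is as fine as the picture resolves, so I can't rule out a gap that small.
- **Surroundings:** The blank port is uncovered. The sleeve and near bumper are where they started in the last side view. The gripper hid part of the red handle there; it and the far bumper looked unmoved in earlier pictures, and I made no separate check of the screwdriver and jar.
- **At the end:** The fingers were about 108 mm above the tiles and touching nothing. The hand-in call gave no verdict.

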